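Slate a food shot for the front camera and the high hero camera

TASK

Slate this food shot: draw the acrylic slate, the plate with the small notch cut in one top corner, out of the wooden card block, with your fingers on its clear part and never on the frosted label end beside the notch. Hold the label just above the middle of the foil tray, first with the slate upright and the label squarely facing the front camera, still for a full second, then turn the slate and tip the label up until it squarely faces the lens of the high hero camera, and finish there, holding the slate still in the gripper with the label still over the middle of the tray. Touch neither the food nor the tray with the slate, and leave everything else where it is.

Things in the scene. Friction and masses are not known exactly. Their poses are not given: they have to be found in the camera images.
- slate: slate: plate 140 x 8 x 64 mm, 85 g, on edge in the card block, 44 mm showing. Origin at the middle of its lower edge; x along it to the frosted end, y out of the label face, z up. Clear acrylic to x = 22, then frosted to x = 70. Notch 12 x 12 mm cut from the top corner of the frosted end. Label (dark lines) on the +y face only: facing you, the notch is upper left
- slate_label (a point): middle of the label on the slate's +y face, at x 46, y 4, z 30 mm in the slate's frame; same axes as the slate
- slate_notch (a point): the notched corner: where the uncut corner would be, at x 70, y 0, z 64 mm in the slate's frame
- rack: wooden card block, fixed, 190 x 130 mm and 28 mm high, may stand at any yaw; three saw slots along its y, 9.5 mm wide, 20 mm deep (slot floor 8 mm above the table), at x = -60, 0 and +60 mm. The slate, a plain clear plate and a white card stand in them in any order. Origin at the centre of its underside, z up
- spare: spare plate, clear all over, 140 x 8 x 64 mm, no notch, no label; stands in another slot of the block; leave it. Origin at the middle of its lower edge, x along its length, z up
- bounce: white bounce card 110 x 8 x 64 mm, no notch; stands in another slot of the block; leave it. Origin at the middle of its lower edge, x along its length, z up
- tray: square foil tray of bread rolls, 205 mm over the rim, rolls up to 55 mm above its underside, loose on a bamboo board (so the rolls' tops are 71 mm above the table). Origin at the centre of its underside, z up
- front_lens (a point): centre of the front glass of the front camera, a small camera on a tabletop tripod at the far edge of the table, 140 mm above the table, looking level towards the robot (-x)
- hero_lens (a point): centre of the front glass of the high hero camera, on a column stand at the table's left (+y) side, 424 mm above the table, looking down at about 45 degrees (and to -y) at the tray
- board: bamboo serving board 240 x 340 x 16 mm, fixed, under tray and cutlery. Origin at the centre of its underside, long side along its y
- knife: table knife 200 mm long, white handle and brass-coloured blade, loose on the board
- fork: table fork 200 mm long, white handle and brass-coloured head, loose on the board
- mill: dark wooden pepper mill, 52 mm across, 120 mm high, loose, standing between the robot and the set. Origin at the centre of its underside
- bowl: small white bowl, 84 mm across, 38 mm high, loose, beyond the set. Origin at the centre of its underside
Things that resemble listed ones, but are neither listed nor needed, are in the scene too. What is shaped like the part that bears front_lens but red is not meant.

How it is judged (in metres and radians):
On the way, in this order (a step that is already met when the one before it is completed fails the run):
1. the slate is drawn out of the card block (height (world z) of slate above 0.05 m and contact force between slate and the fingers above 1 N), for 0.1 s.
2. upright over the tray, label facing the front camera, held still (horizontal distance between slate_label and tray below 0.05 m and height (world z) of slate_label between 0.1 and 0.26 m and contact force between slate and the fingers above 1 N and contact force between slate and tray below 0.1 N and linear speed of slate below 0.04 m/s and angular speed of slate below 0.3 rad/s and x of front_lens in the frame of slate_label between -0.1 and 0.1 m and z of front_lens in the frame of slate_label between -0.13 and 0.13 m and y of front_lens in the frame of slate_label above 0.1 m and angle between slate's own z axis and vertical below 0.26 rad), for 0.7 s.
3. label tipped up to face the hero camera, over the tray (horizontal distance between slate_label and tray below 0.05 m and height (world z) of slate_label between 0.1 and 0.26 m and contact force between slate and the fingers above 1 N and contact force between slate and tray below 0.1 N and linear speed of slate below 0.04 m/s and angular speed of slate below 0.3 rad/s and x of hero_lens in the frame of slate_label between -0.13 and 0.13 m and z of hero_lens in the frame of slate_label between -0.13 and 0.13 m and y of hero_lens in the frame of slate_label above 0.25 m and angle between slate's own y axis and vertical below 1.15 rad), for 0.3 s.
At the end, for the whole second after the job is handed in: Slate held still by fingers on its clear part only; label within 50 mm of over the tray's middle, 100 to 260 mm above the table, looking up and facing the hero lens to about 18 degrees; touching neither tray, board nor block; all other loose things within 25 mm of their starts (all of step 3 and x of the grasp point in the frame of slate below 0.02 m and contact force between slate and board below 0.1 N and contact force between slate and rack below 0.1 N and distance of each of tray, knife, fork, mill, bowl, spare, bounce from where it was at the start of the episode below 0.025 m); the arm keeps its last pose, push and grip.
It fails at once if the fingers grip the frosted label end (contact force between slate and the fingers above 1 N and x of the grasp point in the frame of slate above 0.02 m).
It fails at once if the slate hits the food or the tray (contact force between slate and tray above 0.5 N).
It fails at once if something else on the table is disturbed (distance of any of tray, knife, fork, mill, bowl, spare, bounce from where it was at the start of the episode above 0.025 m).
It also fails if it takes over 42 s, if anything falls off the work surface, if the arm or the gripper's body presses on something with over 40 N, if the wrist force passes 120 N, or if a joint passes its speed limit or range.

ROBOT

A 6-joint arm with a two-finger parallel gripper is mounted at the origin on the work surface. World frame = base frame: x ahead of the robot, y to its left, z up, the work surface at z = 0. Lengths are in mm, angles in rad, forces in N, time in s.
With the tool pointing down it reaches from about 250 to 800 mm from the base axis. Payload 8.5 kg.
Tool frame: the origin (TCP) lies at the very end of the fingers, on their centre line; the grasp point (between the pads) lies 19 mm behind it; z points along the fingers, y is the line along which they close (so a half turn about z gives the same grasp; the last joint's range is limited). The gripper opens to 85 mm and grips with 20 to 120 N. Pads are 22 mm wide; open, the fingers measure 114 mm over their backs; the gripper's body (76 mm by 85 mm) begins 54 mm behind the grasp point. The pads swing forward as they close: fully open they stand 13 mm farther back than shut.
Start: joints at [-1.187, 0.238, -0.013, 1.319, 0, 1.571], TCP at [196.565, -486.763, 205.476] pointing down, gripper open.
Joint ranges: [-2.66, 2.66], [-1.03, 1.9], [-1.14, 1.46], [-1.82, 2.27], [-1.45, 1.34], [-3.14, 3.14]. Speed limits (rad/s): [2.22, 2.22, 2.79, 3.14, 3.14, 3.14].

INTERFACE

Orientations are given as a unit quaternion [w, x, y, z].
In Python, from station import goto, line_to, move_j, open_jaws, close_gripper, hold, solve_ik, observe, get_image, calibration, Unreachable, hand_in gives the robot as it stands. Calls block until the motion is done:
- goto(position, orientation): joint-space move of the TCP to a pose.
- line_to(position, attitude=None, velocity=150): straight line of the TCP; attitude=None keeps the orientation; velocity is the mean speed in mm/s.
- move_j(angles): joint-space move.
- open_jaws() and close_gripper(strength=None): open the fingers fully, or close them until they stop; strength is the grip in N (None keeps the last).
- hold(seconds).
- solve_ik(position, orientation): joint angles nearest the present ones, or None.
- observe(): the state.
- get_image(name): name is "side" or "top" or "wrist"; returns the picture (384x512x3 uint8, blue, green, red); there is no depth.
- calibration(name): a dict with "fx", "fy", "cx", "cy" (pixels), "T" (4x4, takes a point from camera to world coordinates). Camera axes: x right, y up, looking along -z (the intrinsics and any distortion apply to the point x, -y, -z); pixel columns grow to the right and rows downward; lengths in mm; the calibration is good to about 2 mm. The wrist camera is an equidistant fisheye: a pixel r from the principal point sees the ray r / f radians off the axis. A picture is of the moment at which its call begins: read the wrist's pose just before it. calibration takes no time and is no camera call; for the wrist camera it gives the pose at the moment of the call.
A pose or a line that the arm cannot do raises Unreachable and nothing moves.
- hand_in(): hands the job in; it is judged then, once.
The state is a dict: "time_s": time; "joint_positions": joint angles; "joint_vel": joint speeds; "tau": joint torques, N m; "eef_pos": TCP position; "tool_rot": TCP orientation; "contact_force": force on the tool from outside, world axes, zero at the start; "torque": the same for the moment, N m; "grip_width": opening from 0.0 (shut) to 1.0 (fully open); "grip_force": force on a finger pad.
Only numpy, scipy, OpenCV 4.12 (cv2) and the standard library are available. Lean on these libraries where they do the work, as an engineer would, in place of code of your own. Each camera call takes 0.05 s, during which the arm holds its last target. There are 200 camera calls.

## Working session

There is one attempt and no reset: what is moved stays moved. The work goes in short steps, each a Python script; the robot and the scene stay as the last script left them, time stands still between calls to the robot, and variables do not carry over. Pictures are saved under pics/ and viewed, at most 10 in all, crops included, and the job is handed in when it is done.

```bash
ls; mkdir -p pics; python3 - <<'E'
from station import *
import cv2,numpy as np
for n in ("side","top","wrist"):
    c=calibration(n); im=get_image(n); cv2.imwrite(f"pics/{n}0.png",im)
    print(n,{k:np.round(v,3).tolist() if not isinstance(v,str) else v for k,v in c.items()})
a=[cv2.imread(f"pics/{n}0.png") for n in ("side","top")]
cv2.imwrite("pics/top_big.png",cv2.resize(a[1],(800,600),interpolation=cv2.INTER_CUBIC))
cv2.imwrite("pics/side_big.png",cv2.resize(a[0],(800,600),interpolation=cv2.INTER_CUBIC))
print(observe())
E
```

```text
pics
side {'fx': 378.03, 'fy': 378.03, 'cx': 250.698, 'cy': 192.124, 'T': [[-0.656, 0.579, -0.483, 38.714], [-0.754, -0.493, 0.434, 579.503], [0.014, 0.649, 0.76, 1124.519], [0.0, 0.0, 0.0, 1.0]]}
top {'fx': 367.36, 'fy': 367.36, 'cx': 257.438, 'cy': 195.188, 'T': [[-0.024, 0.996, -0.087, 465.911], [-1.0, -0.024, -0.003, 78.97], [-0.005, 0.087, 0.996, 1388.087], [0.0, 0.0, 0.0, 1.0]]}
wrist {'fx': 297.319, 'fy': 297.319, 'cx': 253.812, 'cy': 190.479, 'T': [[0.375, 0.892, 0.253, 260.296], [-0.927, 0.361, 0.1, -460.176], [-0.002, -0.272, 0.962, 373.112], [0.0, 0.0, 0.0, 1.0]]}
{'time_s': 0.15, 'joint_positions': array([-1.18695171e+00,  2.38645720e-01, -1.40540694e-02,  1.31917476e+00,
       -2.23720371e-05,  1.57075957e+00]), 'joint_vel': array([-0.0013033 , -0.00099861,  0.00229005,  0.00036024,  0.00147089,
        0.0001769 ]), 'tau': array([ 6.43167496e-04, -5.39076626e+01,  3.46598518e+01,  1.44567870e-02,
        6.72966553e-05,  1.75857195e-05]), 'eef_pos': array([ 196.4746134 , -486.49061438,  205.0264159 ]), 'tool_rot': array([-5.27083568e-04,  9.81635726e-01,  1.90764279e-01, -1.13804857e-04]), 'contact_force': array([-0.48340916,  0.55958418,  0.00863589]), 'torque': array([-0.03622476, -0.02801903, -0.00116058]), 'grip_force': 0.0, 'grip_width': 0.9982413150060854}
```

View pics/top_big.png

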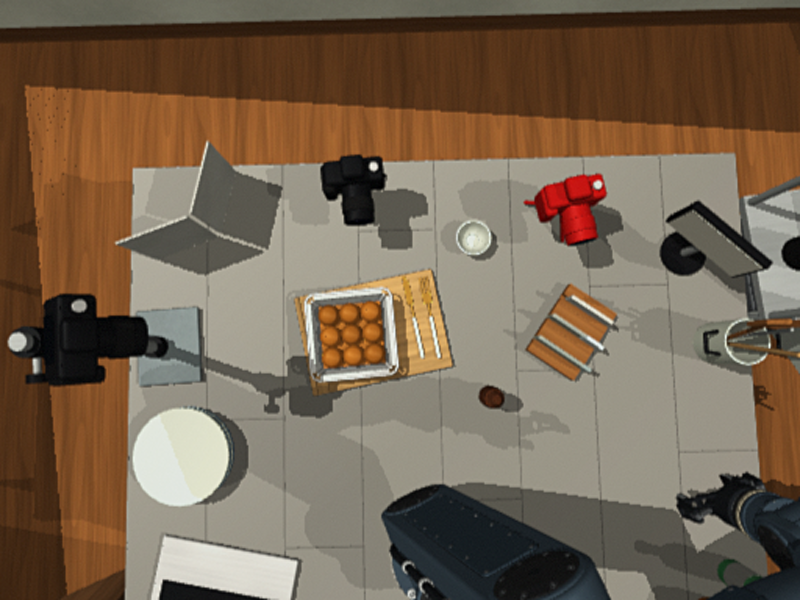

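View pics/side_big.png

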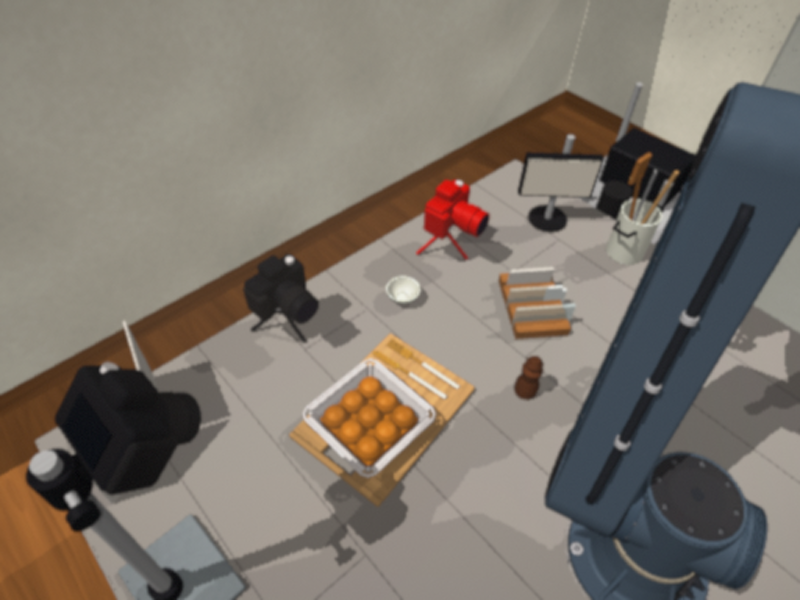

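The top view shows the tray at about (352,335), the front lens at (358,222), the hero lens at (160,346) and the block at about (572,332) in the 800x600 enlargement. The three plates in the block run from upper left to lower right. I'll locate these and take a closer look at the block with the wrist camera.

```bash
cat > h.py <<'E'
from station import *
import numpy as np, cv2
from scipy.spatial.transform import Rotation as R
def ray(n,u,v,c=None):
    c=c or calibration(n); x=(u-c["cx"])/c["fx"]; y=(v-c["cy"])/c["fy"]
    if n=="wrist":
        r=np.hypot(x,y); d=np.array([np.sin(r)*x/r,-np.sin(r)*y/r,-np.cos(r)]) if r>1e-9 else np.array([0,0,-1.])
    else: d=np.array([x,-y,-1.])
    T=np.array(c["T"]); return T[:3,3],T[:3,:3]@d
def atz(n,u,v,z,c=None):
    o,d=ray(n,u,v,c); return o+d*(z-o[2])/d[2]
def proj(n,p,c=None):
    c=c or calibration(n); T=np.array(c["T"]); q=T[:3,:3].T@(np.asarray(p,float)-T[:3,3]); x,y,z=q[0],-q[1],-q[2]
    if n=="wrist":
        s=np.hypot(x,y); a=np.arctan2(s,z); x,y=a*x/s,a*y/s
    else: x,y=x/z,y/z
    return np.array([c["fx"]*x+c["cx"],c["fy"]*y+c["cy"]])
def quat(x,y,z):
    q=R.from_matrix(np.column_stack([x,y,z])).as_quat(); return [q[3],q[0],q[1],q[2]]
E
cat > t.py <<'E'
from h import *
k=512/800
for nm,u,v,z in [("trayTL",306,292,55),("trayTR",393,290,55),("trayBR",397,378,55),("trayBL",312,381,55),("front",358,222,140),("hero",163,346,424),("bowl",473,238,38),("mill",491,397,120),("rA",570,284,28),("rB",619,312,28),("rC",575,381,28),("rD",527,350,28),
 ("p1a",565,290,64),("p1b",616,325,64),("p2a",540,303,72),("p2b",607,349,72),("p3a",531,330,72),("p3b",598,376,72)]:
    print(nm,atz("top",u*k,v*k,z).round(0))
for nm,u,v,z in [("front_s",305,307,140),("hero_s",190,417,424),("tray_s",369,415,71)]:
    print(nm,atz("side",u*k,v*k,z).round(0))
E
python3 t.py
python3 - <<'E'
from h import *
c=calibration("wrist"); print("cam z axis in world",np.array(c["T"])[:3,:3].round(2), R.from_quat(np.roll(observe()["tool_rot"],-1)).as_matrix().round(2))
im=get_image("top"); a=cv2.resize(im[170:260,325:415],None,fx=5,fy=5,interpolation=cv2.INTER_CUBIC)
b=cv2.resize(get_image("side")[160:230,305:385],None,fx=5,fy=5,interpolation=cv2.INTER_CUBIC)
o=np.zeros((450,850+0,3),np.uint8); o[:a.shape[0],:450]=a; o[:350,450:850]=b; cv2.imwrite("pics/rack.png",o[:,:800] if 0 else cv2.resize(o,(800,424)))
E
```

```text
trayTL [619. 307.  55.]
trayTR [619. 104.  55.]
trayBR [414.  99.  55.]
trayBL [412. 295.  55.]
front [762. 176. 140.]
hero [491. 485. 424.]
bowl [741. -89.  38.]
mill [ 371. -106.  120.]
rA [ 626. -318.   28.]
rB [ 556. -431.   28.]
rC [ 396. -318.   28.]
rD [ 472. -209.   28.]
p1a [ 608. -295.   64.]
p1b [ 524. -408.   64.]
p2a [ 578. -234.   72.]
p2b [ 469. -382.   72.]
p3a [ 517. -211.   72.]
p3b [ 409. -358.   72.]
front_s [771. 173. 140.]
hero_s [503. 518. 424.]
tray_s [509. 212.  71.]
cam z axis in world [[ 0.37  0.89  0.25]
 [-0.93  0.36  0.1 ]
 [-0.   -0.27  0.96]] [[ 0.93  0.37 -0.  ]
 [ 0.37 -0.93  0.  ]
 [-0.   -0.   -1.  ]]
```

View pics/rack.png

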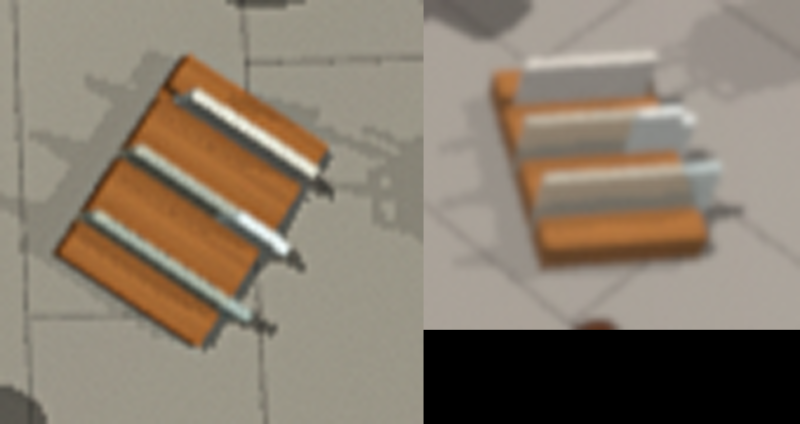

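The crops show the block holding, from top to bottom, the white card, the plate with the frosted end, and the fully clear spare. The slate is the middle plate, and its frosted, notched end points lower right, towards world (-x,-y). I'll move above the block and measure with the wrist camera.

```bash
python3 - <<'E'
from h import *
a=np.radians(55.5); xs=-np.array([np.cos(a),np.sin(a),0]); ys=np.cross([0,0,1],xs); z=np.array([0,0,-1.])
for s in (1,-1):
    y=s*ys; q=quat(np.cross(y,z),y,z); print(s,solve_ik([512,-319,280],q))
import os
best=min((1,-1),key=lambda s:(lambda j: 9 if j is None else abs(j[5]))(solve_ik([512,-319,280],quat(np.cross(s*ys,z),s*ys,z))))
y=best*ys
goto([512,-319,280],quat(np.cross(y,z),y,z)); hold(.3)
c=calibration("wrist"); im=get_image("wrist"); cv2.imwrite("pics/w1.png",im); np.save("c1.npy",c,allow_pickle=True)
print(best,observe()["time_s"],observe()["eef_pos"],np.array(c["T"]).round(2).tolist())
p=[proj("wrist",[512+dx,-319+dy,60],c) for dx in(-110,110) for dy in(-110,110)]; print(np.round(p))
cv2.imwrite("pics/w1b.png",cv2.resize(im,(800,600),interpolation=cv2.INTER_CUBIC))
E
```

```text
1 [-0.55719359  0.36983639  0.36378493  1.56474487  0.          1.61574133]
-1 [-0.55719359  0.36983639  0.36378493  1.56474487  0.         -1.52585132]
-1 3.2167 [ 511.92079488 -319.0890739   280.01466345] [[-0.82, -0.54, -0.15, 472.53], [0.57, -0.79, -0.23, -375.4], [0.0, -0.27, 0.96, 448.17], [0.0, 0.0, 0.0, 1.0]]
[[275.  45.]
 [362. 182.]
 [142. 142.]
 [234. 263.]]
```

View pics/w1b.png

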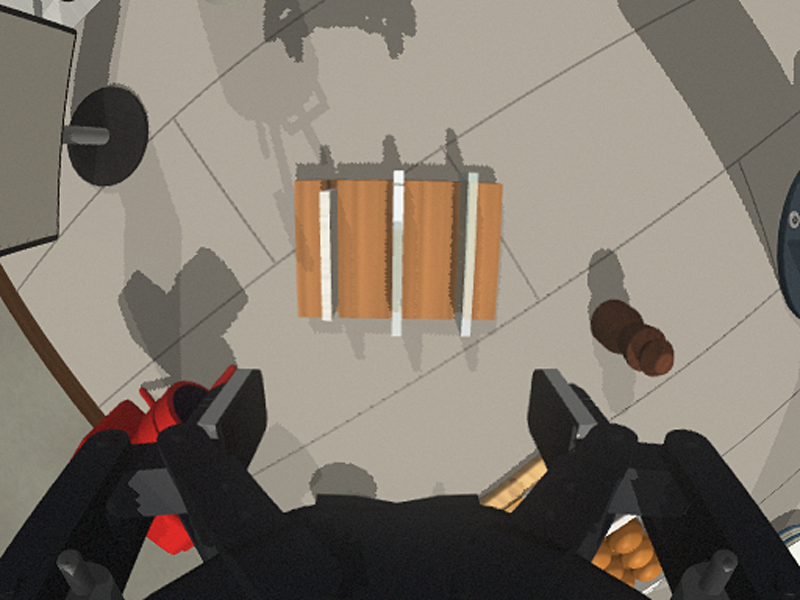

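The wrist view shows the slate's top edge running from its frosted end at about (399,171) to its clear end at (397,336). The card runs from (326,188) to (327,320) and the spare from (473,174) to (466,335).

```bash
python3 - <<'E'
from h import *
c=np.load("c1.npy",allow_pickle=True).item(); k=.64
P={}
for nm,u,v,z in [("slF",399,171,66),("slC",397,336,72),("cdF",326,188,72),("cdC",327,321,72),("spF",473,174,72),("spC",466,335,72),("rTL",296,181,28),("rTR",502,183,28),("rBR",496,320,28),("rBL",299,317,28)]:
    P[nm]=atz("wrist",u*k,v*k,z,c); print(nm,P[nm].round(1))
f=lambda a,b:(np.linalg.norm(P[a]-P[b]),np.degrees(np.arctan2(*(P[b]-P[a])[1::-1])))
print(f("slF","slC"),f("cdF","cdC"),f("spF","spC"),f("rTL","rBL"),f("rTR","rBR"),f("rTL","rTR"),f("rBL","rBR"))
print((P["rTL"]+P["rTR"]+P["rBL"]+P["rBR"])/4,(P["slF"]+P["slC"])/2)
im=cv2.imread("pics/w1.png"); cv2.imwrite("pics/w1c.png",cv2.resize(im[95:220,180:330],(720,600),interpolation=cv2.INTER_CUBIC))
E
```

```text
slF [ 471.6 -373.    66. ]
slC [ 552.  -258.8   72. ]
cdF [ 527.7 -395.7   72. ]
cdC [ 594.  -304.1   72. ]
spF [ 423.2 -338.    72. ]
spC [ 502.2 -225.3   72. ]
rTL [ 552.8 -419.7   28. ]
rTR [ 399.3 -312.2   28. ]
rBR [ 473.2 -204.    28. ]
rBL [ 628.6 -314.5   28. ]
(np.float64(139.83645920953543), np.float64(54.854096793952635)) (np.float64(113.1210617468991), np.float64(54.08150241738237)) (np.float64(137.5412041473793), np.float64(54.96938350131741)) (np.float64(129.6671829539129), np.float64(54.24263027064004)) (np.float64(131.06001469156575), np.float64(55.6521026315538)) (np.float64(187.44415302104815), np.float64(145.00061801271576)) (np.float64(190.65482097104035), np.float64(144.5811752053403))
[ 513.46020332 -312.57161383   28.        ] [ 511.79606783 -315.9079606    69.        ]
```

View pics/w1c.png

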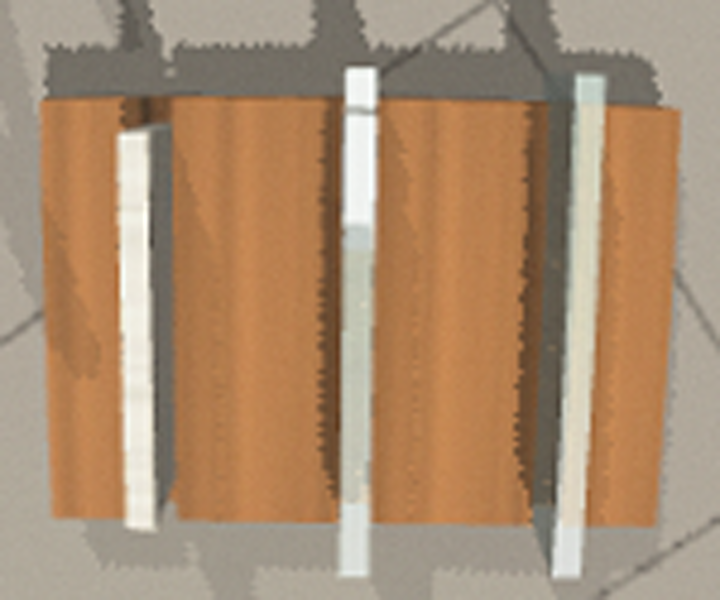

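The slate is confirmed: its notch is at the far end and its top edge is centred in the middle slot. The open fingers span 114 mm but the gap between the neighbouring plates is 112 mm. I'll grip shallow, keeping the open tips just above the neighbours so they swing down as they close. First I'll check that all the poses can be reached.

```bash
cat >> h.py <<'E'
C1=np.load("c1.npy",allow_pickle=True).item()
def cp(u,v,z): return atz("wrist",180+u/4.8,95+v/4.8,z,C1)
PN=cp(360,110,72); PC=cp(354,577,72)
XS=(PN-PC)/np.linalg.norm(PN-PC); YS=np.cross([0,0,1],XS)
XG,ZG=-25.,52.5
GR=PC+XS*(70+XG); GR[2]=60.5
TRAY=np.array([516,201.,0]); FRONT=np.array([767,175.,140]); HERO=np.array([497,498.,424])
def toolpose(label,M,s):   # M columns = slate axes in world; tool z=-z_s, tool y=s*y_s
    t=label+M@(np.array([XG,0,ZG])-np.array([46,4,30]))
    y=s*M[:,1]; z=-M[:,2]; return t,quat(np.cross(y,z),y,z)
def slateM(y,xref):
    y=y/np.linalg.norm(y); x=xref-y*(xref@y); x/=np.linalg.norm(x); return np.column_stack([x,y,np.cross(x,y)])
LA=TRAY+[0,0,190]; d=FRONT-LA; d[2]=0; MA=slateM(d,np.array([0,-1.,0]))
LB=TRAY+[0,0,205]
def MB(roll):
    M=slateM(HERO-LB,np.array([1.,0,0])); return M@R.from_euler('y',roll,degrees=True).as_matrix()
E
python3 - <<'E'
from h import *
print("len",np.linalg.norm(PN-PC),"ang",np.degrees(np.arctan2(-XS[1],-XS[0])),GR.round(1))
for s in (-1,1):
    j=lambda p:None if (k:=solve_ik(*p)) is None else k.round(2).tolist()
    z=np.array([0,0,-1.]); q=quat(np.cross(s*YS,z),s*YS,z)
    print(s,"G",j((GR,q)),"L",j((GR+[0,0,215],q))); print(" A",toolpose(LA,MA,s)[0].round(),j(toolpose(LA,MA,s)))
    for r in range(-90,91,15): print("  B",r,toolpose(LB,MB(r),s)[0].round(),MB(r)[:,2].round(2),j(toolpose(LB,MB(r),s)))
E
```

```text
len 129.24378635241436 ang 54.81555415319374 [ 526.6 -295.6   60.5]
-1 G [-0.51, 0.45, -0.08, 1.04, 0.0, -1.47] L [-0.51, 0.37, 0.35, 1.55, 0.0, -1.47]
 A [519. 272. 212.] [0.48, 0.34, 0.15, 1.38, 0.0, -0.99]
  B -90 [494. 239. 145.] [-1.   -0.04 -0.03] None
  B -75 [476. 233. 151.] [-0.96 -0.19  0.18] None
  B -60 [461. 225. 161.] [-0.86 -0.33  0.38] None
  B -45 [450. 215. 173.] [-0.71 -0.45  0.55] None
  B -30 [444. 204. 188.] [-0.5  -0.53  0.68] [0.1, -0.23, -0.91, 0.21, 0.51, -2.74]
  B -15 [442. 193. 203.] [-0.26 -0.58  0.77] [-0.0, -0.08, -0.6, 0.73, 0.62, -3.01]
  B 0 [445. 181. 219.] [ 0.   -0.59  0.8 ] [-0.04, 0.13, -0.28, 1.18, 0.63, 3.05]
  B 15 [454. 171. 233.] [ 0.26 -0.56  0.79] [-0.03, 0.36, 0.03, 1.58, 0.59, 2.87]
  B 30 [466. 163. 245.] [ 0.5  -0.49  0.71] [-0.0, 0.6, 0.35, 1.94, 0.51, 2.75]
  B 45 [482. 157. 255.] [ 0.71 -0.39  0.59] None
  B 60 [500. 154. 261.] [ 0.86 -0.26  0.43] None
  B 75 [520. 154. 263.] [ 0.96 -0.11  0.24] None
  B 90 [539. 157. 260.] [1.   0.04 0.03] None
1 G [-0.51, 0.45, -0.08, 1.04, 0.0, 1.67] L [-0.51, 0.37, 0.35, 1.55, 0.0, 1.67]
 A [5
[... 154 characters left out ...]
 -60 [461. 225. 161.] [-0.86 -0.33  0.38] None
  B -45 [450. 215. 173.] [-0.71 -0.45  0.55] None
  B -30 [444. 204. 188.] [-0.5  -0.53  0.68] [0.1, -0.23, -0.91, 0.21, 0.51, 0.4]
  B -15 [442. 193. 203.] [-0.26 -0.58  0.77] [-0.0, -0.08, -0.6, 0.73, 0.62, 0.14]
  B 0 [445. 181. 219.] [ 0.   -0.59  0.8 ] [-0.04, 0.13, -0.28, 1.18, 0.63, -0.1]
  B 15 [454. 171. 233.] [ 0.26 -0.56  0.79] [-0.03, 0.36, 0.03, 1.58, 0.59, -0.27]
  B 30 [466. 163. 245.] [ 0.5  -0.49  0.71] [-0.0, 0.6, 0.35, 1.94, 0.51, -0.39]
  B 45 [482. 157. 255.] [ 0.71 -0.39  0.59] None
  B 60 [500. 154. 261.] [ 0.86 -0.26  0.43] None
  B 75 [520. 154. 263.] [ 0.96 -0.11  0.24] None
  B 90 [539. 157. 260.] [1.   0.04 0.03] None
```

With s=+1, every pose is reachable with comfortable joint angles. Next I'll grasp with that orientation and lift a little.

```bash
python3 - <<'E'
from h import *
z=np.array([0,0,-1.]); q=quat(np.cross(YS,z),YS,z)
goto(GR+[0,0,90],q); line_to(GR+[0,0,12],velocity=120); hold(.2)
f0=observe()["contact_force"]; line_to(GR,velocity=40); hold(.2)
o=observe(); print("down",o["eef_pos"].round(1),(o["contact_force"]-f0).round(1))
close_gripper(60); hold(.4)
o=observe(); print("closed",o["grip_width"],o["grip_force"],(o["contact_force"]-f0).round(1),o["time_s"])
line_to(GR+[0,0,60],velocity=60); hold(.2)
o=observe(); print("up",o["grip_width"],o["grip_force"],(o["contact_force"]-f0).round(1),o["time_s"])
cv2.imwrite("pics/w2.png",cv2.resize(get_image("wrist"),(800,600)))
E
```

```text
down [ 526.7 -295.7   60.6] [ 0.7  1.  -1.7]
closed -0.002033261342296043 0.0 [ 1.  -0.3  0.8] 8.725
up -0.0039603607714894335 0.0 [ 1.1 -0.4  0.3] 10.075
```

View pics/w2.png

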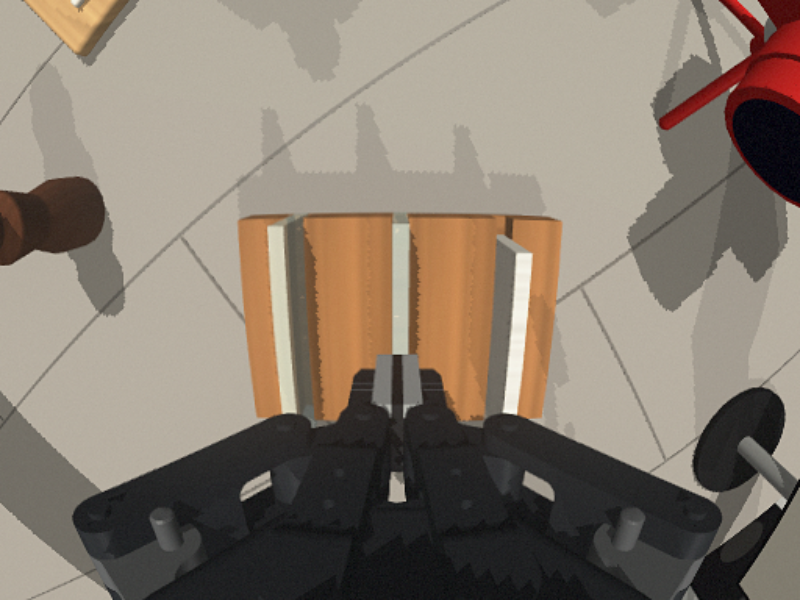

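Nothing is in the fingers: the grip width is 0, and the picture still shows the slate in its slot. I'll feel for the slate's top edge with the closed fingers to find the true tip height.

```bash
python3 - <<'E'
from h import *
o=observe(); Rt=R.from_quat(np.roll(o["tool_rot"],-1)).as_matrix()
for b in (0,5,10,15,20): print(b,(proj("wrist",o["eef_pos"]-Rt[:,2]*b)/.64).round(), (proj("wrist",o["eef_pos"]-Rt[:,2]*b+Rt[:,0]*11)/.64).round(),(proj("wrist",o["eef_pos"]-Rt[:,2]*b-Rt[:,0]*11)/.64).round())
line_to([GR[0],GR[1],76],velocity=100); hold(.2); f0=observe()["contact_force"]
for zz in range(73,48,-2):
    line_to([GR[0],GR[1],zz],velocity=40); hold(.1); o=observe(); f=o["contact_force"]-f0
    print(zz,o["eef_pos"][2].round(1),f.round(1),o["time_s"])
    if abs(f[2])>4: break
line_to([GR[0],GR[1],85],velocity=100); print(observe()["time_s"])
E
```

```text
0 [398. 351.] [398. 325.] [398. 377.]
5 [398. 356.] [398. 329.] [398. 382.]
10 [398. 362.] [398. 334.] [398. 388.]
15 [398. 367.] [398. 339.] [398. 394.]
20 [398. 373.] [398. 344.] [398. 401.]
73 73.0 [-0.6 -0.3  0.9] 11.2667
71 70.9 [0.1 0.1 0.5] 11.6167
69 69.0 [-1.  -0.   1.2] 11.9667
67 67.0 [-0.7 -0.1  0.7] 12.3167
65 65.0 [-0.6  0.4  1.2] 12.6667
63 62.9 [-0.5 -1.7  0.6] 13.0167
61 61.0 [-0.1 -1.1  1.1] 13.3667
59 59.0 [ 0.  -0.5  1. ] 13.7167
57 57.0 [-1.1 -0.8  1.3] 14.0667
55 55.0 [-1.  -0.2  0.9] 14.4167
53 53.0 [-0.2 -0.2  0.6] 14.7667
51 51.0 [-0.4  0.   1.2] 15.1167
49 49.0 [-1.   0.4  1.9] 15.4667
15.975
```

There's no contact even 23 mm below the plate's top, so I need to look closely at where the plate is relative to the fingers.

```bash
python3 - <<'E'
from h import *
im=get_image("wrist"); s=get_image("side"); cv2.imwrite("pics/w3r.png",im)
a=cv2.resize(im[120:330,180:340],(460,600),interpolation=cv2.INTER_CUBIC)
p=proj("side",[512,-315,60]); u,v=p.astype(int); b=cv2.resize(s[v-45:v+45,u-38:u+38],(340,400),interpolation=cv2.INTER_CUBIC)
o=np.zeros((600,800,3),np.uint8); o[:,:460]=a; o[:400,460:]=b; cv2.imwrite("pics/w3.png",o)
e=observe(); print(e["eef_pos"],e["grip_width"],p)
f=lambda P:((proj("wrist",P)-[180,120])*2.87).round()
print("tcp",f(e["eef_pos"]),"plate ctr below",f([GR[0],GR[1],72]),"ends",f(PC),f(PN))
E
```

```text
[ 526.1409412  -295.39630802   84.27733487] 0.00261354227388777 [343.38491643 185.83821754]
tcp [215. 301.] plate ctr below [217. 280.] ends [217.  82.] [216. 569.]
```

View pics/w3.png

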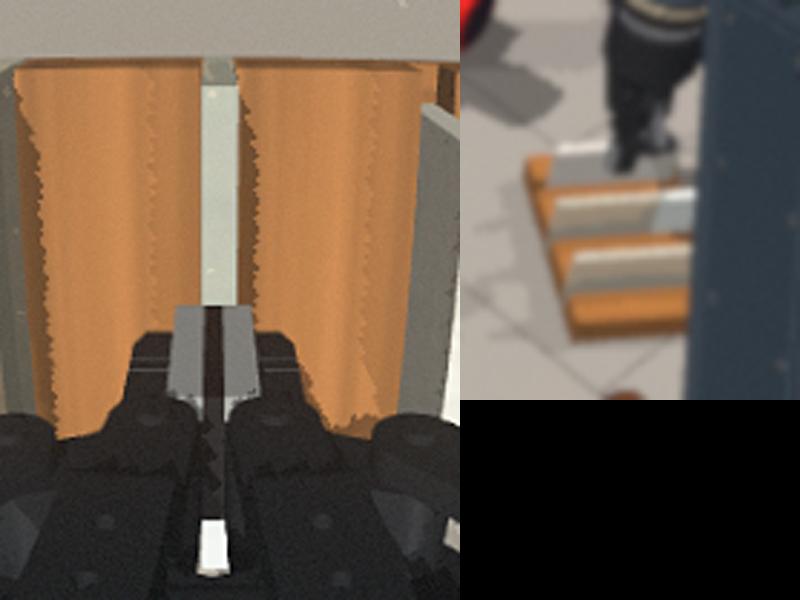

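The visible pad tips fit a point about 25 mm behind the stated TCP, and that matches the lack of contact. I'll continue the probe downward to pin the tip height.

```bash
python3 - <<'E'
from h import *
line_to([GR[0],GR[1],50],velocity=120); hold(.15); f0=observe()["contact_force"]
for zz in np.arange(48,23,-2.):
    line_to([GR[0],GR[1],zz],velocity=50); hold(.08); o=observe(); f=o["contact_force"]-f0
    print(zz,o["eef_pos"].round(1),f.round(1),round(o["time_s"],2))
    if abs(f[2])>5: break
line_to([GR[0],GR[1],zz+3],velocity=60); hold(.1); o=observe(); print(o["eef_pos"],(o["contact_force"]-f0).round(1),o["grip_width"],o["time_s"])
c=calibration("wrist"); print(c["T"].round(2).tolist() if hasattr(c["T"],"round") else c["T"]); im=get_image("wrist"); cv2.imwrite("pics/w4r.png",im)
E
```

```text
48.0 [ 526.6 -295.7   48.1] [ 0.7 -0.3 -0.3] 17.0
46.0 [ 526.9 -295.8   46.3] [ 0.3 -0.6  4.1] 17.33
44.0 [ 528.1 -296.6   46.2] [-0.1 -1.  16.7] 17.67
[ 526.17744006 -295.37280448   46.38520808] [ 0.2 -1.1 -1.5] -0.000630436684477147 18.0167
[[0.82, 0.55, 0.16, 565.88], [-0.58, 0.79, 0.22, -238.43], [-0.0, -0.27, 0.96, 214.56], [0.0, 0.0, 0.0, 1.0]]
```

The shut tips touch the slate's top at TCP z = 46.3, so they sit about 26 mm behind the reported TCP. I'll redo the grasp at TCP z = 34.5, keeping the open tips just above the neighbours.

```bash
sed -i 's/XG,ZG=-25.,52.5/XG,ZG=-25.,26.5/; s/GR\[2\]=60.5/GR[2]=34.5/' h.py; python3 - <<'E'
from h import *
line_to([GR[0],GR[1],62],velocity=120); open_jaws(); hold(.1); f0=observe()["contact_force"]
for z in (42,38,34.5):
    line_to([GR[0],GR[1],z],velocity=80); hold(.05); o=observe(); f=o["contact_force"]-f0; print(z,o["eef_pos"].round(1),f.round(1))
    if abs(f[2])>5: break
close_gripper(60); hold(.3)
o=observe(); print("closed",o["grip_width"],o["grip_force"],(o["contact_force"]-f0).round(1),o["time_s"])
if o["grip_width"]>.04:
    line_to([GR[0],GR[1],z+12],velocity=60); hold(.15)
    o=observe(); print("up",o["grip_width"],o["grip_force"],(o["contact_force"]-f0).round(1),o["time_s"])
im=get_image("wrist"); cv2.imwrite("pics/w5.png",cv2.resize(im,(800,600)))
E
```

```text
42 [ 526.5 -295.6   42. ] [-0.3  0.1  0.2]
38 [ 526.6 -295.6   38.1] [-0.9  0.5 -0. ]
34.5 [ 526.5 -295.6   34.4] [-0.3  0.4 -0. ]
closed 0.07612424987393152 61.201289892196655 [-0.1 -0.5  3.3] 21.275
up 0.0694344266305423 60.79832911491394 [ 0.7 -0.2 -0.3] 21.775
```

View pics/w5.png

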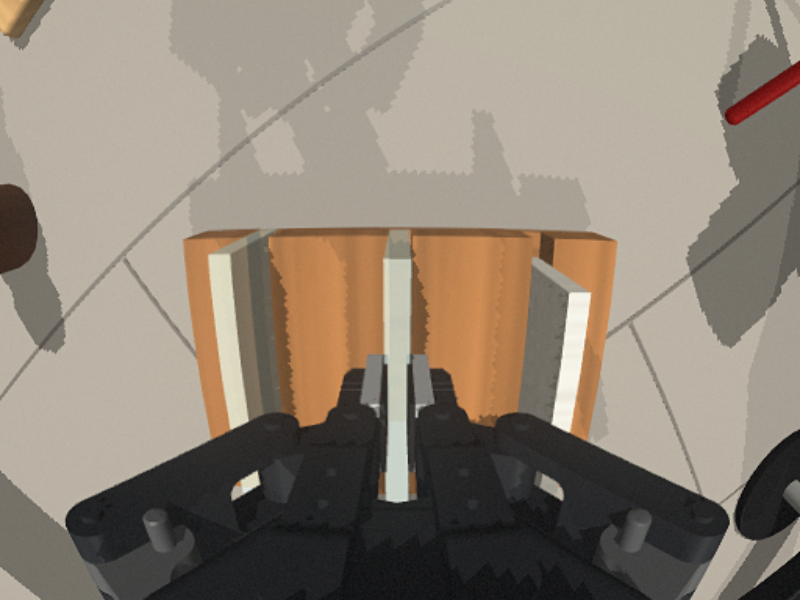

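The slate is held in the fingers and rising. The other two plates haven't moved. Next I'll lift it and carry it to the front-camera pose.

```bash
python3 - <<'E'
from h import *
line_to([GR[0],GR[1],215],velocity=200); o=observe(); print(o["grip_width"],o["grip_force"],o["time_s"])
t,q=toolpose(LA,MA,1); print(t)
goto(t,q); hold(.2); o=observe(); print(o["eef_pos"].round(1),o["grip_width"],o["grip_force"],o["time_s"])
im=get_image("wrist"); top=get_image("top"); s=get_image("side"); cv2.imwrite("pics/w6.png",im)
hold(.1)
a=cv2.resize(im,(480,360)); p=proj("side",LA); u,v=p.astype(int); b=cv2.resize(s[v-50:v+50,u-40:u+40],(320,400),interpolation=cv2.INTER_CUBIC)
u,v=proj("top",LA).astype(int); c=cv2.resize(top[v-40:v+40,u-80:u+80],(480,240),interpolation=cv2.INTER_CUBIC)
O=np.zeros((600,800,3),np.uint8); O[:360,:480]=a; O[360:,:480]=c; O[:400,480:]=b; cv2.imwrite("pics/m6.png",O)
t,q=toolpose(LB,MB(0),1); print(t,solve_ik(t,q))
E
```

```text
0.0708527470345013 60.735121965408325 22.8167
[519.33672791 272.03426108 186.5       ]
[519.7 271.4 186.5] 0.07229435684886226 60.72614550590515 25.0583
[445.29961005 196.9236127  197.6455505 ] [-1.04785997e-03  1.42057214e-01 -3.29179335e-01  1.10033244e+00
  6.35370802e-01 -5.27453143e-02]
```

View pics/m6.png

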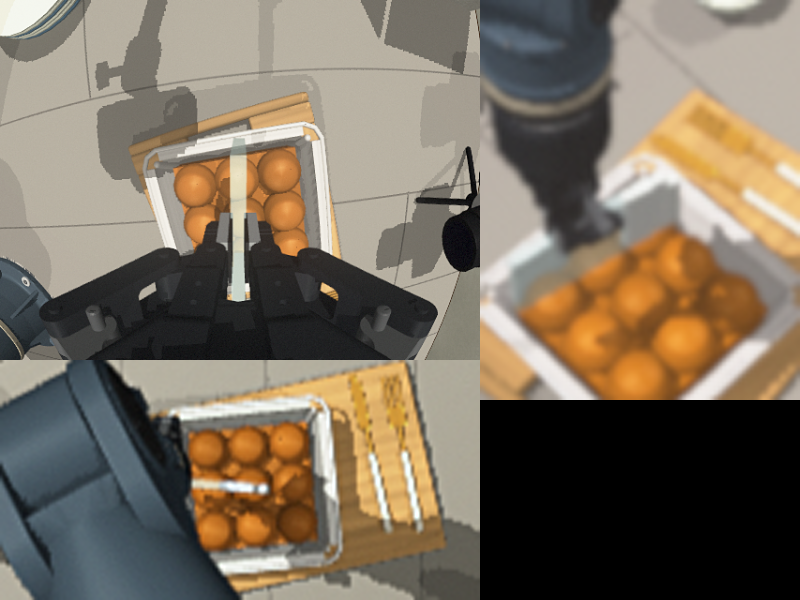

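The slate hangs upright and level, with its frosted end over the middle rolls at about (230,488) in the top crop. I'll hold there for the required second, then turn and tip it to face the hero camera.

```bash
python3 - <<'E'
from h import *
hold(1.2)
t,q=toolpose(LB,MB(0),1)
try: line_to(t,q,velocity=35); print("line")
except Unreachable as e: print(e); goto(t,q)
hold(.6); o=observe(); print(o["eef_pos"].round(1),o["grip_width"],o["grip_force"],o["contact_force"].round(1),o["time_s"])
im=get_image("wrist"); top=get_image("top"); s=get_image("side")
a=cv2.resize(im,(480,360)); p=proj("side",LB); u,v=p.astype(int); b=cv2.resize(s[v-50:v+50,u-40:u+40],(320,400),interpolation=cv2.INTER_CUBIC)
u,v=proj("top",LB).astype(int); c=cv2.resize(top[v-40:v+40,u-80:u+80],(480,240),interpolation=cv2.INTER_CUBIC)
O=np.zeros((600,800,3),np.uint8); O[:360,:480]=a; O[360:,:480]=c; O[:400,480:]=b; cv2.imwrite("pics/m7.png",O)
E
```

```text
line
[445.3 196.9 197.6] 0.07041369600385022 60.76655030250549 [ 0.3  0.6 -1.1] 30.2917
```

View pics/m7.png

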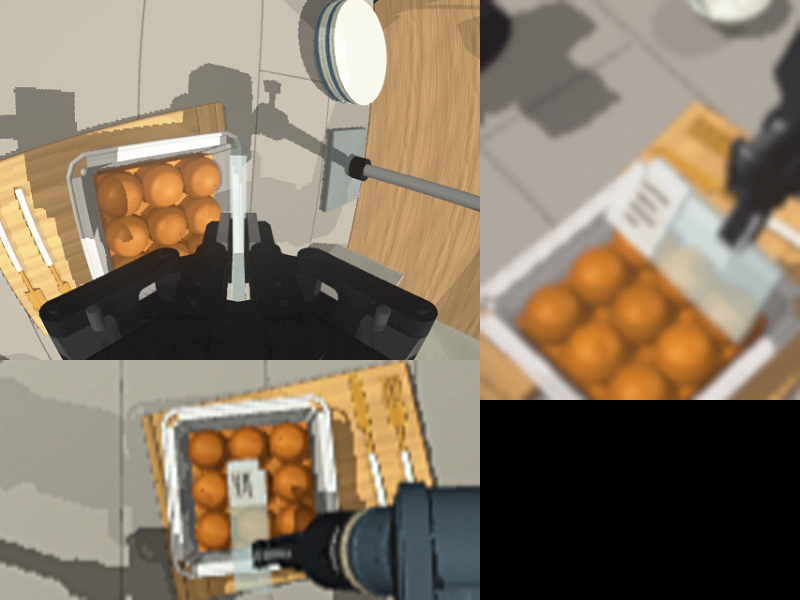

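The label is over the tray's middle, at about (247,482) in the top crop. It faces up towards the hero camera, and the fingers are on the clear part only. I'm handing in.

```bash
python3 -c "
from station import *
print(hand_in())"
```

```text
the job is handed in; nothing more can be done
None
```

The job is handed in at about 30 s on the robot's clock: the slate was shown upright to the front camera, and it now faces the hero camera over the middle of the tray, gripped on its clear part only. The hand-in returned no verdict.

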